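Tip a heating block over and dock it

ROBOT

A 6-joint arm with a two-finger parallel gripper is mounted at the origin on a cart in front of the work surface, level with it; the furniture and walls round the work are solid. World frame = base frame: x ahead of the robot, y to its left, z up, the work surface at z = 0. Lengths are in m, angles in degrees, forces in N, time in s.
With the tool pointing down it reaches from about 0.325 to 0.85 m from the base axis. Payload 15.5 kg.
Tool frame: the origin (TCP) lies at the very end of the fingers, on their centre line; the grasp point (between the pads) lies arm.grip_depth behind it (arm.grip_depth is the distance from the TCP to the grasp point, in m); z points along the fingers, y is the direction in which the jaws open and shut (so a half turn about z gives the same grasp; the last joint's range is limited). The gripper opens to 91 mm and grips with 3 to 60 N. Pads are 32 mm wide; open, the fingers measure 118 mm over their backs; the gripper's body (76 mm by 178 mm) begins 60 mm behind the grasp point.
Start: joints at [59.559, 28.281, 77.091, -0, 74.628, -5.472], TCP at [0.264, 0.567, 0.214] pointing down, gripper open.
Joint ranges: [-166.48, 166.48], [-47.26, 123.95], [12.59, 153.08], [-70.14, 250.14], [6.76, 159.57], [-176.63, 176.63]. Speed limits (degrees/s): [108.29, 108.29, 147.25, 172.46, 172.46, 172.46].

INTERFACE

Orientations are given as a 3x3 rotation matrix whose columns are the frame's x, y, z axes.
In Python, from rig import arm gives the robot as it stands. Calls block until the motion is done:
- arm.move_to(position, orientation): joint-space move of the TCP to a pose.
- arm.move_l(position, orientation=None, feed=0.15): straight line of the TCP; orientation=None keeps the orientation; feed is the mean speed in m/s.
- arm.move_joints(angles): joint-space move.
- arm.grip(opening): finger opening in m; the grip force is fixed at half the most; returns when the fingers have stopped.
- arm.sleep(seconds).
- arm.solve_ik(position, orientation): joint angles nearest the present ones, or None.
- arm.snapshot(name): name is "side" or "top"; returns the picture (384x512x3 uint8, red, green, blue); there is no depth.
- arm.get_calibration(name): a dict with "intrinsics" (3x3 intrinsics, pixels), "cam_to_world" (4x4, takes a point from camera to world coordinates). Camera axes: x right, y down, z forward; pixel columns grow to the right and rows downward; lengths in m; the calibration is good to about 2 mm. A picture is of the moment at which its call begins. get_calibration takes no time and is no camera call.
A pose or a line that the arm cannot do raises arm.Unreachable and nothing moves.
- arm.sign_off(): hands the job in, once; it reports no verdict.
Readings, each from a call of its own:
- arm.current_t(): time.
- arm.current_joint_positions(): joint angles.
- arm.current_dq(): joint speeds.
- arm.current_tau(): joint torques, N m.
- arm.current_ee_pos(): TCP position.
- arm.current_tool_rot(): TCP orientation.
- arm.current_force(): force on the tool from outside, world axes, zero at the start.
- arm.current_torque(): the same for the moment, N m.
- arm.current_width(): finger opening in m.
Only numpy, scipy, OpenCV 4.12 (cv2) and the standard library are available. Lean on these libraries where they do the work, as an engineer would, in place of code of your own. Each camera call takes 0.05 s, during which the arm holds its last target. There are 200 camera calls.

TASK

The metal heating block stands on end on the docking station. Without lifting it off the station, push it over away from you so that it lies on its plain back with the wells facing up, then slide it between the guide rails, press it against the sprung contact plate with about 12 N for half a second, and let go of it, leaving it home against the plate. More than 18 N would ruin the plate's sensor, and the two small white bottles to the left of the station must stay where they are.

Things in the scene. Friction and masses are not known exactly. Their poses are not given: they have to be found in the camera images.
- station: Docking station, fixed: grey base plate 375 x 120 mm, 6 mm thick, on the table, with two white plastic guide rails and a sprung contact plate at its far end. Origin at table height on the plate's long middle line; x along that line from the loading end to the contact plate, y to its left, z up. The plate spans x -160 to +215 mm, y -60 to +60 mm; its top is at z = 6 mm.
- bay_mouth (a point): Where the straight part of the rails begins: station x = 107 mm, y = 0, on the plate's top; axes as the station's. Onward to x = 188 mm the rails' inner faces are parallel at y = -34.5 and +34.5 mm; back to x = 72 mm they flare out at 20 degrees to 94 mm apart. The rails rise 26 mm above the plate. Rails and the white liner from x = 60 mm on are slippery (friction 0.16 to 0.24). Bracket behind: 50 mm high.
- contact_plate: Small upright steel plate with a dark rubber face across the far end of the bay, 62 mm wide, 32 mm high, its centre 25 mm above the table. Origin at the centre of its rubber face, at rest at station x = 165 mm, y = 0; axes as the station's. It gives along station +x on stiff springs, about 12 N per mm, and returns when released.
- block: Loose aluminium block, 0.36 to 0.54 kg, 42 (x) x 64 (y) x 96 (z) mm. At first it stands on an end on the base plate, near the loading end, its wells facing back along station -x (up to 0.12 rad askew). Origin: centre of the end it stands on at first. z: long direction, up at first; x: normal of the plain back (the 12 wells of 13 mm are in the -x face). Lying as wanted, x points down.
- block_center (a point): Centre of the block (48 mm from either end, 21 mm from wells' face and back); axes as the block's. Home: station x = 117 mm, y = 0 within the rails' play, 27 mm above the table, block z along station x. Friction on the plate before x = 60 mm is 0.48 to 0.72: pushed within 25 mm of its foot the standing block slides, pushed near its top it tips over its far foot edge; lying, it takes 1 to 4 N to slide.
- bottle_near: Loose small white bottle, 50 mm across, 100 mm high, standing on the table on the left of the station beside the rails. Bystander. Origin at the centre of its underside, z up.
- bottle_far: Loose small white bottle, 50 mm across, 100 mm high, standing on the table on the left of the station beside the contact plate. Bystander. Origin at the centre of its underside, z up.
Not all that is in view belongs to the job. Leave any brown look-alike of the block alone.

How it is judged (in metres and radians):
On the way, in this order (a step that is already met when the one before it is completed fails the run):
1. the block lies on its plain back on the station, wells up, at rest, still short of home (angle between block_center's own x axis and vertical above 3.04 rad and height (world z) of block_center below 0.032 m and linear speed of block below 0.02 m/s and x of block_center in the frame of station below 0.1 m), for 0.2 s.
2. the block is pressed against the contact plate with more than 6 N (angle between block_center's own x axis and vertical above 3.04 rad and x of block_center in the frame of station above 0.113 m and y of block_center in the frame of station between -0.004 and 0.004 m and angle between the z axis of block_center and the x axis of station, either way round below 0.08 rad and contact force between block and contact_plate above 6 N), for 0.3 s.
At the end, for the whole second after the job is handed in: The block lies at rest on the base plate on its plain back (within 0.1 rad), between the rails: its centre at station x above 113 mm (117 mm is home), within 4 mm of the middle line, its long side within 0.08 rad of the station's x (angle between block_center's own x axis and vertical above 3.04 rad and x of block_center in the frame of station above 0.113 m and y of block_center in the frame of station between -0.004 and 0.004 m and angle between the z axis of block_center and the x axis of station, either way round below 0.08 rad and height (world z) of block_center below 0.032 m and linear speed of block below 0.01 m/s); the robot touches nothing.
It fails at once if the contact plate is pressed with more than 18 N (contact force between block and contact_plate above 18 N).
It fails at once if the block is lifted off the station (its centre more than 85 mm above the table) (height (world z) of block_center above 0.085 m).
It fails at once if a small white bottle is moved more than 20 mm or tipped (distance of any of bottle_near, bottle_far from where it was at the start of the episode above 0.02 m or angle between any of bottle_near, bottle_far's own z axis and vertical above 0.3 rad).
It also fails if it takes over 64 s, if anything falls off the work surface, if the arm or the gripper's body presses on something with over 40 N, if the wrist force passes 120 N, or if a joint passes its speed limit or range.

## Working session

There is one attempt and no reset: what is moved stays moved. The work goes in short steps, each a Python script; the robot and the scene stay as the last script left them, time stands still between calls to the robot, and variables do not carry over. Pictures are saved under pics/ and viewed, about 8 in all and at most 12, crops included, and the job is handed in when it is done.

```bash
mkdir -p pics; ls; python3 - <<'E'
from rig import arm
import cv2,numpy as np
for n in("top","side"):
    im=arm.snapshot(n); cv2.imwrite(f"pics/{n}0.png",im[...,::-1])
    c=arm.get_calibration(n); print(n,np.round(c["intrinsics"],1).tolist(),np.round(c["cam_to_world"],4).tolist())
a=cv2.imread("pics/top0.png");b=cv2.imread("pics/side0.png")
cv2.imwrite("pics/both.png",cv2.resize(np.vstack([a,b]),None,fx=.78,fy=.78))
print(arm.grip_depth,arm.current_t(),arm.current_force(),arm.current_tool_rot())
E
```

```text
pics
top [[449.3, 0.0, 254.9], [0.0, 449.3, 194.4], [0.0, 0.0, 1.0]] [[0.0156, -0.9858, 0.1669, 0.3579], [-0.9998, -0.0128, 0.018, 0.1243], [-0.0156, -0.1672, -0.9858, 1.2088], [0.0, 0.0, 0.0, 1.0]]
side [[347.0, 0.0, 257.0], [0.0, 347.0, 191.4], [0.0, 0.0, 1.0]] [[0.891, -0.2391, 0.3859, 0.1989], [-0.4536, -0.4998, 0.7378, -0.5108], [0.0165, -0.8325, -0.5539, 0.5553], [0.0, 0.0, 0.0, 1.0]]
0.0188 0.1 [-0.34222112 -0.31932668 -0.37345535] [[-9.06530311e-01  4.22140349e-01 -5.67060074e-04]
 [ 4.22140711e-01  9.06529848e-01 -9.23952367e-04]
 [ 1.24019309e-04 -1.07696997e-03 -9.99999412e-01]]
```

View pics/top0.png

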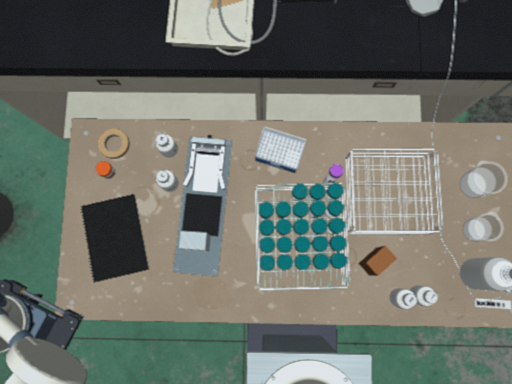

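View pics/side0.png

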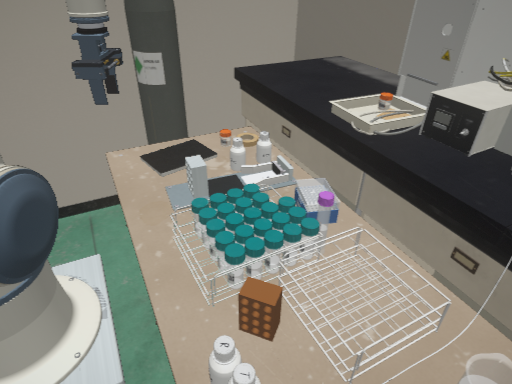

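The top view shows the station running from about (195,272) up to (212,138). The metal block stands at (193,240) on its loading end, and the white bottles beside it are at (166,180) and (165,143). The brown look-alike at (378,261) and the bottles at (405,298) don't fit the description. I'll confirm with an enlarged crop.

```bash
python3 - <<'E'
import cv2,numpy as np
a=cv2.imread("pics/top0.png")[125:285,150:245];b=cv2.imread("pics/side0.png")[120:220,150:310]
a=cv2.resize(a,None,fx=3.7,fy=3.7,interpolation=2);b=cv2.resize(b,None,fx=2.8,fy=2.8,interpolation=2)
o=np.zeros((592,800,3),np.uint8);o[:a.shape[0],:a.shape[1]]=a;o[:b.shape[0],352:352+b.shape[1]]=b
cv2.imwrite("pics/crop1.png",o)
E
```

```text
(no output)
```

View pics/crop1.png

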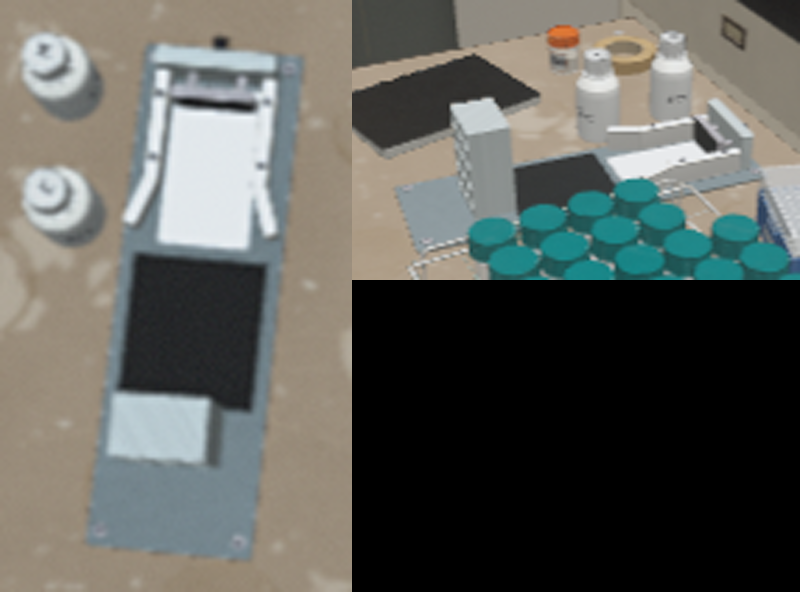

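The crop shows the grey block with wells towards the loading end; its top face corners are at about (113,392), (212,398), (207,466) and (106,458) in crop pixels. It stands behind the black mat. The near and far bottles are at crop (60,205) and (60,75). Next I compute the poses.

```bash
cat > h.py <<'E'
import numpy as np,cv2
from rig import arm
def ray(n,uv,z):
    c=arm.get_calibration(n);K=c["intrinsics"];T=c["cam_to_world"]
    uv=np.atleast_2d(np.asarray(uv,float)); d=np.c_[uv,np.ones(len(uv))]@np.linalg.inv(K).T@T[:3,:3].T
    return T[:3,3]+d*((z-T[2,3])/d[:,2])[:,None]
def fit(model,obs):  # rigid 2D: obs = R model + t
    m,o=np.array(model,float),np.array(obs)[:,:2];mc,oc=m.mean(0),o.mean(0)
    a=m-mc;b=o-oc;th=np.arctan2((a[:,0]*b[:,1]-a[:,1]*b[:,0]).sum(),(a*b).sum())
    R=np.array([[np.cos(th),-np.sin(th)],[np.sin(th),np.cos(th)]]);t=oc-R@mc
    return th,t,np.linalg.norm(m@R.T+t-o,axis=1)
E
python3 - <<'E'
from h import *
up=lambda p:(np.array(p,float)+.5)/3.7-.5+[150,125]
s=ray("top",up([(150,45),(302,55),(252,558),(87,543)]),.006)
th,t,e=fit([(.215,.06),(.215,-.06),(-.16,-.06),(-.16,.06)],s);print("station",th,t,e)
R=np.array([[np.cos(th),-np.sin(th)],[np.sin(th),np.cos(th)]])
b=ray("top",up([(113,392),(212,398),(207,466),(106,458)]),.102)
tb,c,e=fit([(.021,.032),(.021,-.032),(-.021,-.032),(-.021,.032)],b);print("block",tb-th,c,R.T@(c-t),e)
for name,p,z in[("liner",[(170,105),(257,108),(248,250),(158,242)],.0065),("railtops",[(157,75),(270,82),(151,157),(263,163),(131,222),(271,235)],.032),("mat",[(134,255),(266,263),(250,410)],.006),("botl",[(60,205),(60,75)],.05),("bracket",[(150,45),(275,55)],.05)]:
    print(name,np.round((ray("top",up(p),z)[:,:2]-t)@R,4).tolist())
# mask check of block top
im=cv2.imread("pics/top0.png").astype(int);m=((im.min(2)>165)).astype(np.uint8);m[:225]=0;m[260:]=0;m[:,:170]=0;m[:,225:]=0
pts=cv2.findNonZero(m);r=cv2.minAreaRect(pts);print(r)
w=ray("top",cv2.boxPoints(r),.102);print(w.mean(0))
E
```

```text
station -0.07583612530940073 [0.5059035  0.28787857] [0.00387758 0.00247016 0.00191494 0.00148906]
block 0.022120916931617586 [0.42862189 0.29567383] [-0.07765009  0.00191773] [0.00163109 0.00191771 0.00238863 0.00191897]
liner [[0.1673, 0.0368], [0.1707, -0.0283], [0.0631, -0.0329], [0.0632, 0.0339]]
railtops [[0.1826, 0.0444], [0.1845, -0.0388], [0.121, 0.0417], [0.1237, -0.04], [0.0719, 0.0506], [0.0713, -0.0513]]
mat [[0.0521, 0.0505], [0.0548, -0.047], [-0.0536, -0.0467]]
botl [[0.0765, 0.0992], [0.1716, 0.1111]]
bracket [[0.1996, 0.0487], [0.2, -0.0424]]
((192.05532836914062, 240.17037963867188), (25.410259246826172, 16.563230514526367), 3.814074993133545)
[0.42926064 0.2973955  0.102     ]
```

```bash
python3 - <<'E'
from h import *
im=cv2.imread("pics/top0.png").astype(float);d=cv2.GaussianBlur(im,(0,0),.7);d=d[...,2]-d[...,0]  # R-B
print(np.round(d[265,165:235:3]))
def cross(row,a,b):
    u=np.arange(min(a,b),max(a,b)+1);v=d[row,u];th=(v.max()+v.min())/2;s=v-th
    i=np.where(np.sign(s[:-1])!=np.sign(s[1:]))[0]
    if len(i)!=1:return None
    i=i[0];return u[i]+s[i]/(s[i]-s[i+1])
L=[];Rr=[]
for v in list(range(142,268)):
    f=(v-139)/(272-139)
    cl=190.5-f*17.5 ; cr=231.5-f*13.5
    for c,S in((cl,L),(cr,Rr)):
        x=cross(v,int(c)-6,int(c)+6)
        if x is not None:S.append((x,v))
def ln(S,off=0):
    w=ray("top",S,.006)[:,:2]
    for _ in range(4):
        p=np.polyfit(w[:,0],w[:,1],1);e=w[:,1]-np.polyval(p,w[:,0]);w=w[abs(e)<max(2*e.std(),4e-4)]
    return p,e.std(),len(w),w[:,0].min(),w[:,0].max()
for S in(L,Rr):
    r=ln(S);print(r, "yaw",np.arctan(r[0][0]), "y at x=.35,.5,.7",np.polyval(r[0],[.35,.5,.7]))
up=lambda p:(np.array(p,float)+.5)/3.7-.5+[150,125]
for name,p,z in[("rails",[(157,75),(270,82),(151,157),(263,163)],.032),("liner",[(170,105),(257,108),(248,250),(158,242)],.0065)]:
    w=ray("top",up(p),z);print(name,w[:,:2].round(4).tolist())
# near & far end edges via columns
for cols,r0 in((range(178,214),271),(range(228,231),139)):
    S=[]
    for u in cols:
        v=np.arange(r0-6,r0+9);q=d[v,u];th=(q.max()+q.min())/2;s=q-th;i=np.where(np.sign(s[:-1])!=np.sign(s[1:]))[0]
        if len(i)==1:i=i[0];S.append((u,v[i]+s[i]/(s[i]-s[i+1])))
    w=ray("top",S,.006)[:,:2];print(len(S),np.polyfit(w[:,1],w[:,0],1) if len(S)>5 else w, w.mean(0))
E
```

```text
[ 30.  31.  31.  -8. -23. -24. -24. -23. -24. -24. -25. -24. -25. -24.
 -24. -24. -24. -25.  13.  31.  30.  30.  31.  30.]
(array([-0.07662798,  0.38768766]), np.float64(0.0001556326893642468), 116, np.float64(0.3637709798791123), np.float64(0.7069257999312544)) yaw -0.07647852285623867 y at x=.35,.5,.7 [0.36086787 0.34937367 0.33404808]
(array([-0.07798939,  0.26850032]), np.float64(0.00011751266634628457), 124, np.float64(0.3656271224078995), np.float64(0.7082541418053148)) yaw -0.07783184142550738 y at x=.35,.5,.7 [0.24120404 0.22950563 0.21390775]
rails [[0.6913, 0.3183], [0.687, 0.2352], [0.6297, 0.3203], [0.6262, 0.2386]]
liner [[0.6755, 0.3119], [0.674, 0.2468], [0.5664, 0.2503], [0.5715, 0.3168]]
36 [0.08098159 0.32210028] [0.34637903 0.29980591]
3 [[0.71535422 0.22326059]
 [0.71516516 0.22047649]
 [0.71501103 0.21769361]] [0.71517681 0.2204769 ]
```

```bash
cat >> h.py <<'E'
# station from fitted plate edges
YAW=-.0772;ex=np.array([np.cos(YAW),np.sin(YAW)]);ey=np.array([-ex[1],ex[0]])
_m=lambda x:.28944+np.tan(YAW)*(x-.5)
_x0=.3221+.08098*.300;O=np.array([_x0,_m(_x0)])+.16*ex
TR=np.column_stack([np.r_[-ey,0]*-1,np.r_[ex,0],[0,0,-1.]]);TR[:,0]=np.cross(TR[:,1],TR[:,2])
W=lambda sx,sy,z:np.r_[O+sx*ex+sy*ey,z]
S=lambda p:np.r_[(np.asarray(p)[:2]-O)@ex,(np.asarray(p)[:2]-O)@ey]
def F(n=5):
    f=[]
    for _ in range(n): f.append(arm.current_force());arm.sleep(.01)
    f=np.mean(f,0);return np.r_[f[:2]@ex,f[:2]@ey,f[2]]
E
python3 - <<'E'
from h import *
print(O,S([.4286,.2957]),S([.4293,.2974]),"far end",S([.71518,.2205]),np.linalg.det(TR))
arm.grip(0)
arm.move_to(W(-.14,.0015,.20),TR); print(arm.current_joint_positions(),arm.current_t())
arm.move_l(W(-.14,.0015,.08),feed=.1)
arm.sleep(.2);f0=F();print("f0",f0,S(arm.current_ee_pos()),arm.current_width())
for sx in np.arange(-.132,-.06,.004):
    arm.move_l(W(sx,.0015,.08),feed=.04);f=F(3)-f0;print(round(sx,3),f.round(2),arm.current_t())
    if sx>-.125 and F(3)[0]-f0[0]>-.3 and sx>-.085: break
E
```

```text
[0.50591745 0.28898226] [-0.07760526  0.00073475] [-0.07703845  0.00248367] far end [ 0.21392086 -0.05213927] 1.0
[3.22687582e+01 1.72155977e+01 9.86534509e+01 1.25043519e-02
 6.40881406e+01 3.65633470e+01] 2.5667
f0 [-0.14783726 -0.17188656 -0.21328182] [-0.13986262  0.00159283] 0.000642814676562687
-0.132 [ 0.08 -0.35  0.12] 4.5333
-0.128 [-0.26  0.31  0.21] 4.8083
-0.124 [0.32 0.58 0.1 ] 5.0833
-0.12 [0.48 0.23 0.2 ] 5.3833
-0.116 [ 0.02  0.28 -0.03] 5.6833
-0.112 [ 0.67 -0.16  0.54] 5.9833
-0.108 [-0.53  0.32 -0.41] 6.2833
-0.104 [ 0.27  0.02 -0.5 ] 6.5833
-0.1 [-0.62  0.14 -0.03] 6.8833
-0.096 [-0.63 -0.12  0.28] 7.1833
-0.092 [0.02 0.33 0.17] 7.4833
-0.088 [-0.36  0.27  0.03] 7.7833
-0.084 [-1.09  0.29  0.2 ] 8.0833
```

```bash
python3 - <<'E'
from h import *
print(F(10),S(arm.current_ee_pos()))
a=arm.snapshot("top")[125:285,150:245,::-1];b=arm.snapshot("side")[120:220,150:310,::-1]
a=cv2.resize(a,None,fx=3.7,fy=3.7,interpolation=2);b=cv2.resize(b,None,fx=2.8,fy=2.8,interpolation=2)
o=np.zeros((592,800,3),np.uint8);o[:a.shape[0],:a.shape[1]]=a;o[:b.shape[0],352:352+b.shape[1]]=b
cv2.imwrite("pics/crop2.png",o)
E
```

```text
[-0.30564403 -0.29529612 -0.02910098] [-0.08405965  0.00144346]
```

View pics/crop2.png

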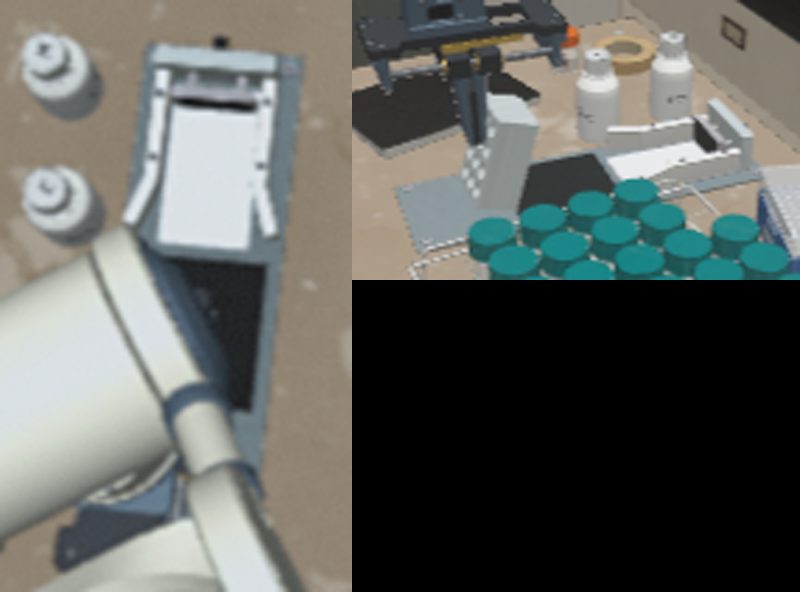

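In the side crop the block is tilting away, with the fingertips against its face at about (485,130) crop px. I'll keep pushing past the balance point.

```bash
python3 - <<'E'
from h import *
arm.move_l(W(-.058,.0015,.08),feed=.03);arm.sleep(.6);print(F(10),arm.current_t())
arm.move_l(W(-.12,.0015,.08),feed=.15)
arm.move_l(W(-.12,.0015,.16),feed=.15)
arm.move_to(W(-.15,.16,.16),TR)
print(arm.current_t())
a=arm.snapshot("top")[:,:,::-1];cv2.imwrite("pics/top3.png",a);a=a[125:285,150:245];b=arm.snapshot("side")[120:220,150:310,::-1]
a=cv2.resize(a,None,fx=3.7,fy=3.7,interpolation=2);b=cv2.resize(b,None,fx=2.8,fy=2.8,interpolation=2)
o=np.zeros((592,800,3),np.uint8);o[:a.shape[0],:a.shape[1]]=a;o[:b.shape[0],352:352+b.shape[1]]=b
cv2.imwrite("pics/crop3.png",o)
E
```

```text
[ 0.08743793 -0.00192978 -0.05050599] 9.9917
11.9333
```

View pics/crop3.png

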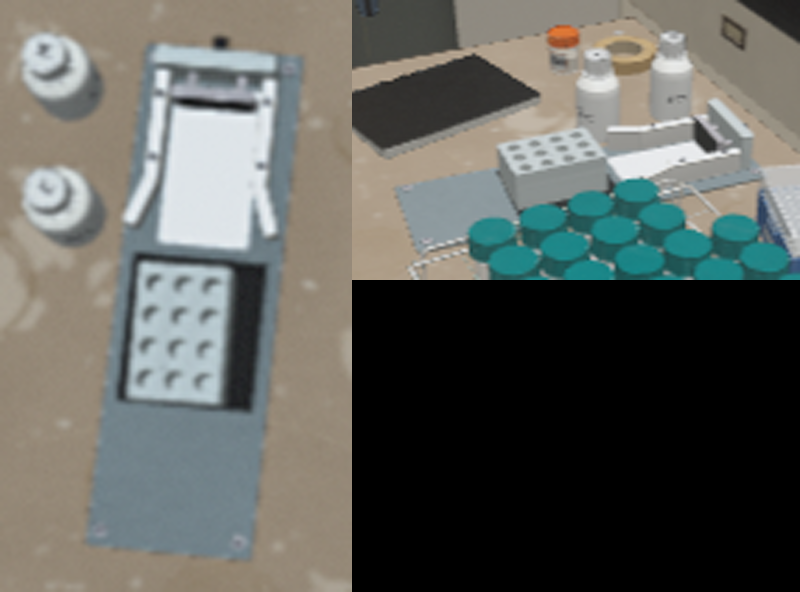

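The block lies on its back with the wells up. Its top corners are at crop (138,261), (234,267), (224,405) and (127,398), and the bottles haven't moved. I'll measure its lateral offset and yaw.

```bash
python3 - <<'E'
from h import *
up=lambda p:(np.array(p,float)+.5)/3.7-.5+[150,125]
b=ray("top",up([(138,261),(234,267),(224,405),(127,398)]),.048)
tb,c,e=fit([(.048,.032),(.048,-.032),(-.048,-.032),(-.048,.032)],b);print("manual",tb-YAW,S(c),e)
im=cv2.imread("pics/top3.png");g=im.min(2);m=(g>125).astype(np.uint8);m[:194]=0;m[238:]=0;m[:,:180]=0;m[:,216:]=0
k=max(cv2.findContours(m,0,1)[0],key=cv2.contourArea);r=cv2.minAreaRect(k);print(r)
w=ray("top",cv2.boxPoints(r),.048);print(S(w.mean(0)), [S(p).round(4).tolist() for p in w])
# rail mid-line from bright masks at rows 150..160 (z=.032)
g=cv2.GaussianBlur(im,(0,0),.5)
for v in(150,158,164): print(v,g[v,184:228].min(1).tolist())
E
```

```text
manual 0.03325057081288432 [-0.00634758  0.00216329] [0.00266123 0.00209895 0.00268585 0.00194898]
((197.9263916015625, 214.53045654296875), (25.150205612182617, 36.692230224609375), 4.085616588592529)
[-0.00639354  0.00363105] [[-0.0551, 0.0342], [0.041, 0.0388], [0.0422, -0.0274], [-0.0537, -0.0311]]
150 [115, 116, 116, 118, 117, 110, 118, 136, 135, 135, 150, 144, 143, 155, 159, 154, 150, 150, 151, 153, 153, 157, 159, 161, 166, 170, 169, 164, 163, 165, 165, 164, 159, 159, 172, 193, 202, 207, 216, 213, 165, 116, 108, 111]
158 [115, 113, 116, 117, 110, 123, 168, 210, 224, 215, 163, 134, 183, 219, 223, 222, 221, 221, 222, 222, 221, 221, 222, 221, 222, 222, 222, 222, 222, 223, 222, 223, 223, 223, 220, 211, 215, 222, 217, 168, 115, 104, 109, 111]
164 [113, 112, 118, 111, 113, 144, 197, 223, 218, 166, 126, 166, 211, 222, 222, 221, 222, 221, 222, 222, 222, 221, 222, 221, 222, 222, 221, 222, 222, 222, 222, 221, 222, 221, 218, 219, 222, 220, 187, 135, 110, 108, 111, 110]
```

```bash
python3 - <<'E'
from h import *
y=.003;z=.018
arm.move_to(W(-.10,y,.14),TR);arm.move_l(W(-.10,y,z),feed=.12);arm.sleep(.2);f0=F(10);print(f0,arm.current_t())
sx=-.08;log=[]
arm.move_l(W(sx,y,z),feed=.05)
while sx<.047:
    sx+=.004;arm.move_l(W(sx,y,z),feed=.05);f=F(2)-f0;log.append((round(sx,3),*f.round(1)))
    if abs(f[0])>7:break
print(log)
while sx<.060 and F(4)[0]-f0[0]>-4:
    sx+=.0005;arm.move_l(W(sx,y,z),feed=.02);print(round(sx,4),(F(2)-f0).round(1),end=" ")
print(arm.current_t(),S(arm.current_ee_pos()),F(10)-f0)
np.save("f0.npy",f0)
a=arm.snapshot("top")[:,:,::-1];b=arm.snapshot("side")[:,:,::-1];cv2.imwrite("pics/top4.png",a)
a=cv2.resize(a[125:285,150:245],None,fx=3.7,fy=3.7,interpolation=2);b=cv2.resize(b[120:220,150:310],None,fx=2.8,fy=2.8,interpolation=2)
o=np.zeros((592,800,3),np.uint8);o[:a.shape[0],:a.shape[1]]=a;o[:b.shape[0],352:352+b.shape[1]]=b
cv2.imwrite("pics/crop4.png",o)
E
```

```text
[-0.12973663 -0.10806416 -0.17091328] 14.1833
[(-0.076, np.float64(-0.1), np.float64(0.1), np.float64(-0.2)), (-0.072, np.float64(0.5), np.float64(0.1), np.float64(-0.1)), (-0.068, np.float64(0.5), np.float64(0.1), np.float64(0.5)), (-0.064, np.float64(0.4), np.float64(0.1), np.float64(0.5)), (-0.06, np.float64(0.2), np.float64(0.7), np.float64(-0.3)), (-0.056, np.float64(-0.1), np.float64(-0.0), np.float64(-0.2)), (-0.052, np.float64(1.0), np.float64(0.1), np.float64(-0.1)), (-0.048, np.float64(0.5), np.float64(-0.0), np.float64(0.5)), (-0.044, np.float64(0.7), np.float64(0.0), np.float64(0.6)), (-0.04, np.float64(0.3), np.float64(-0.0), np.float64(0.3)), (-0.036, np.float64(0.0), np.float64(0.4), np.float64(-0.3)), (-0.032, np.float64(0.6), np.float64(-0.7), np.float64(1.0)), (-0.028, np.float64(-0.2), np.float64(-0.6), np.float64(0.4)), (-0.024, np.float64(-0.5), np.float64(-0.2), np.float64(-0.2)), (-0.02, np.float64(-0.1), np.float64(0.2), np.float64(0.4)), (-0.016, np.float64(0.1), np.float64(-0.6), np.float64(0.3)), (-0.012, np.float64(0.1), np.float64(0.3), np.float64(0.5)), 
[... 772 characters left out ...]
.2), np.float64(0.3)), (0.044, np.float64(-0.2), np.float64(0.4), np.float64(0.4)), (0.048, np.float64(0.1), np.float64(0.1), np.float64(0.4))]
0.0485 [0.4 0.2 0.6] 0.049 [-0.6  0.2  0.7] 0.0495 [-0.9  0.3  0.1] 0.05 [-0.9 -0.2  0.9] 0.0505 [ 0.  -0.5 -0.1] 0.051 [-0.7 -0.5 -0. ] 0.0515 [-0.1  0.2  0.2] 0.052 [-1.  -0.1  0.2] 0.0525 [-0.7 -0.6  0.8] 0.053 [-0.8 -0.4  0.4] 0.0535 [-0.7 -0.6  0.1] 0.054 [-0.6 -0.2  0.1] 0.0545 [-1.4 -0.2 -0.2] 0.055 [-1.   0.3  0.2] 0.0555 [-0.8  0.1  0. ] 0.056 [ 0.1 -0.2 -0. ] 0.0565 [-0.8 -0.4 -0.5] 0.057 [-0.3 -0.2  0.8] 0.0575 [-0.9 -0.4  0.2] 0.058 [-4.1 -0.2  2.3] 0.0585 [-5.4 -1.1  3.5] 29.6 [0.05797035 0.00285771] [-5.80049203 -0.56908805  3.46058696]
```

View pics/crop4.png

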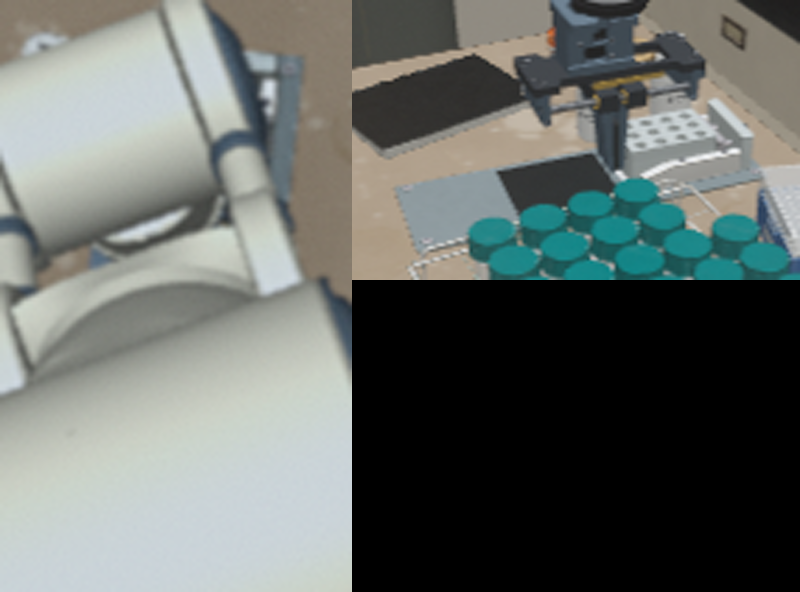

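The block is between the rails, with its top at about (670,130) in the side crop and the fingertip behind it. The force is rising as it would against the plate, so I'll do the fine press now.

```bash
python3 - <<'E'
from h import *
f0=np.load("f0.npy");y=.003;z=.018;sx=.0585
f=-(F(8)-f0)[0]
while f<11.6 and sx<.0625:
    sx+=.0003 if f<10 else .00015
    arm.move_l(W(sx,y,z),feed=.01);g=F(6)-f0;f=-g[0];print(round(sx,5),g.round(1),S(arm.current_ee_pos())[0].round(5))
t=arm.current_t()
while arm.current_t()-t<.6: print((F(8)-f0).round(1))
for s in (.0015,.003,.006): arm.move_l(W(sx-s,y,z),feed=.006);print("back",s,(F(6)-f0).round(1))
arm.move_l(W(sx-.03,y,z),feed=.06);arm.move_l(W(-.0,y,.16),feed=.15);arm.move_to(W(-.15,.12,.17),TR)
print(arm.current_t())
a=arm.snapshot("top")[:,:,::-1];b=arm.snapshot("side")[:,:,::-1];cv2.imwrite("pics/top5.png",a)
a=cv2.resize(a[125:285,150:245],None,fx=3.7,fy=3.7,interpolation=2);b=cv2.resize(b[120:220,150:310],None,fx=2.8,fy=2.8,interpolation=2)
o=np.zeros((592,800,3),np.uint8);o[:a.shape[0],:a.shape[1]]=a;o[:b.shape[0],352:352+b.shape[1]]=b
cv2.imwrite("pics/crop5.png",o)
E
```

```text
0.0588 [-7.4 -0.7  4.8] 0.05803
0.0591 [-8.5 -1.   5.6] 0.0581
0.0594 [-10.   -1.1   6.7] 0.0582
0.0597 [-10.6  -0.9   7.5] 0.05829
0.05985 [-12.3  -1.    8.5] 0.05829
[-11.7  -0.6   7.9]
[-12.1  -0.9   8.2]
[-11.9  -0.5   8.2]
[-11.7  -0.9   8. ]
[-11.7  -0.4   8.3]
[-11.9  -0.9   8.2]
[-11.8  -0.8   8.1]
[-11.8  -0.9   8.2]
[-11.7  -0.7   8.7]
[-11.9  -0.6   7.9]
back 0.0015 [-5.8 -1.7  3.8]
back 0.003 [ 0.3 -0.1  0.1]
back 0.006 [ 0.1 -0.   0.2]
36.0667
```

View pics/crop5.png

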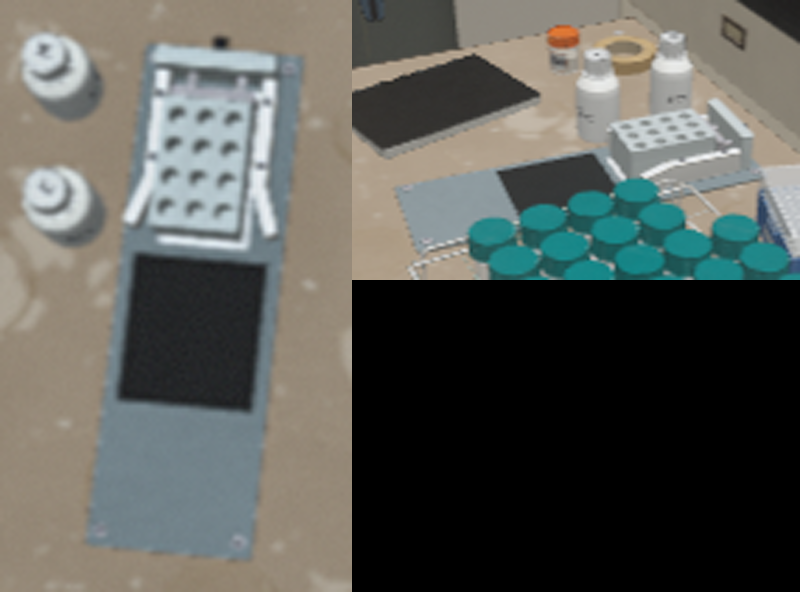

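The block sits between the rails with its far end at the plate, around crop row 95. The bottles are unmoved. I'll check its pose numerically.

```bash
python3 - <<'E'
from h import *
up=lambda p:(np.array(p,float)+.5)/3.7-.5+[150,125]
b=ray("top",up([(163,99),(252,103),(243,234),(150,228)]),.048)
tb,c,e=fit([(.048,.032),(.048,-.032),(-.048,-.032),(-.048,.032)],b);print("block",tb-YAW,S(c),e,[S(p).round(4).tolist() for p in b])
print("bracket",[S(p).round(4).tolist() for p in ray("top",up([(150,45),(278,55)]),.05)])
a=cv2.imread("pics/top0.png");d=cv2.imread("pics/top5.png")
print("bottle diff",cv2.absdiff(a,d)[125:195,150:180].max())
x=cv2.resize(d[132:198,178:230],None,fx=9,fy=9,interpolation=2);y=cv2.resize(a[132:198,178:214],None,fx=9,fy=9,interpolation=2)
cv2.imwrite("pics/crop6.png",np.hstack([x,y]))
E
```

```text
block 0.030293307100598167 [0.11451026 0.00062262] [0.00064501 0.00032302 0.0012075  0.00140671] [[0.1609, 0.0342], [0.1636, -0.0302], [0.0676, -0.034], [0.0659, 0.0325]]
bracket [[0.1996, 0.0479], [0.2003, -0.0454]]
bottle diff 9
```

View pics/crop6.png

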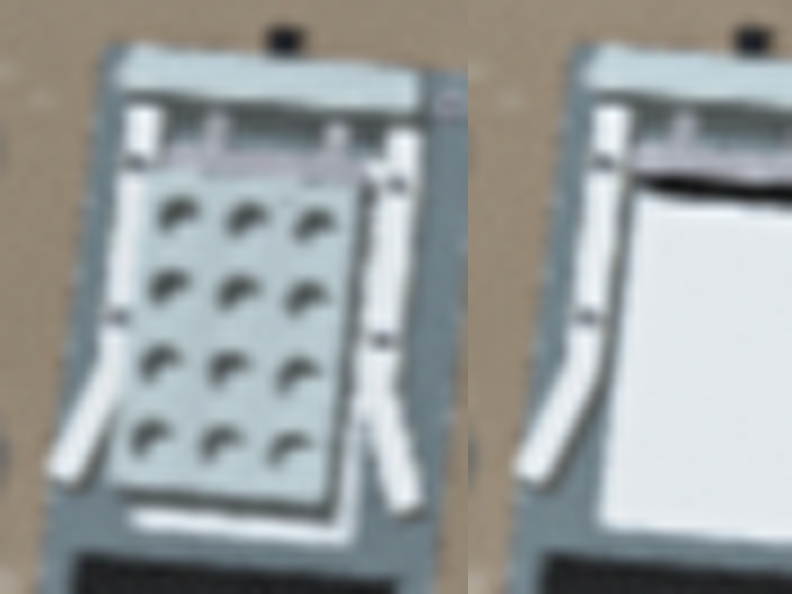

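```bash
python3 -c "
from rig import arm
print(arm.current_t(),arm.current_force());arm.sign_off()"
```

```text
36.1667 [-0.40177415 -0.31704611  0.06053302]
the job is handed in; nothing more can be done
```

I tipped the block over its far foot edge with the closed fingers. Then I slid it between the rails, pressed it on the contact plate for about 0.8 s, backed off slowly and handed the job in at 36 s. No verdict was reported.

- **Press:** the wrist reading along the station held at 11.7–12.1 N, with a highest averaged reading of 12.3 N. The tool also felt about 8 N upward, so it pressed down on the block by about as much. I put the plate's own force at about 9–10 N after friction, but I did not measure it directly.
- **Final position:** in the last picture the block lies with its wells up, its far end at the plate and no gap visible. By my measurements its centre is at station x ≈ 114.5 mm (±2 mm) and y ≈ +1 mm. I trust the visible contact more than that x figure, because home is 117 mm and the limit is 113 mm.
- **Alignment:** two readings disagree slightly. Hand-picked corners give 0.03 rad askew, while the edges compared with the rails give about 0. Both are within the 0.08 rad limit.
- **Bottles and arm:** the image around the two bottles is unchanged from the first picture. The arm is clear of everything.

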